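# Shift the throwing wheel's drive into third

### The job

Put the potter's wheel drive into third: using the fingertips, push the ball-topped lever on the gearbox along its H-shaped gate, out of the left-hand leg where it was left, across the middle to the right-hand leg, and then forward, away from the robot, until it is fully home in the third slot (far right, seen from the robot). Only push the ball sideways and never pull it up, because it is a lift-up lockout; then leave the lever there and back off. Leave the pots, jar and tools around it standing where they are.

Things in the scene. Friction and masses are not known exactly. Their poses are not given: they have to be found in the camera images.
- selector: Fixed grey gearbox 180 x 180 mm, 80 mm high, on a base flange 230 x 215 x 8 mm; a ribbed motor (top 91 mm high) on its far side. Origin: centre of its underside, on the table. x: forward, away from the robot (turned by up to 0.35 rad); y: left; z: up. The lever, a 10 mm round steel stem, leans any way about a pivot at (0, 0, 20 mm) and stands up through the gate.
- gate_center (a point): Middle of the steel gate plate on the gearbox, at the plate's top, 90 mm above the table. Its H-shaped cut-out, in the gearbox's frame: left and right legs along x at y = +20 and -20 mm, from x = -28 to +28 mm, 16.5 mm wide; a crossbar along y at x = 0, 16 mm wide, corners rounded. First slot: forward left; second: back left; third: forward right; fourth: back right.
- knob_center (a point): Centre of the 40 mm black ball on top of the lever, 165 mm from the pivot. In the gearbox's frame: 185 mm high with the lever upright, up to 15 mm lower in the corners; y about +47 mm in the left leg, -47 mm in the right leg; x = 0 in the crossbar, +50 mm home in the third slot. Under it the thin stem and free space down to the plate.
- lever_across (a joint): Sideways lean of the lever, rad: 0 upright, about -0.29 in the left leg (where it starts), about +0.29 in the right leg, with some 0.03 of play in each. It stays where it is left; about 2 to 3 N at the ball moves it; the sides of the gate are hard stops.
- lever_fore (a joint): Fore-and-aft lean of the lever, rad: 0 level with the crossbar (which lets it pass within about 0.04; the rounded corners guide it in from a little further), positive forward; about +0.31 and -0.31 at the ends of the slots, hard stops. Starts anywhere from -0.27 to 0.27, stays where it is left; 2 to 3 N at the ball moves it.
- knob_lift (a joint): height by which the ball is pulled up along the stem against its spring, m: 0 down (normal), 0.010 fully up; about 8 N lifts it off its seat. It must stay down.
- third_slot_end (a point): point at the forward end of the third slot (far right leg of the H), at the height of the plate's top
- cup: terracotta cup, 68 mm across, 75 mm high, on the table to the left of the gearbox. Bystander; origin at the centre of its underside
- glaze_jar: white plastic screw-top jar, 60 mm across, 85 mm high, on the table to the right of the gearbox. Bystander; origin at the centre of its underside
- test_pot: small white glazed pot, 32 mm across, 36 mm high, on the near left corner of the gearbox's top. Bystander; origin at the centre of its underside
- kiln_prop: plain pale kiln prop, a cylinder 26 mm across, 34 mm high, on the near right corner of the gearbox's top. Bystander; origin at the centre of its underside
- wood_rib: flat wooden rib 85 x 45 x 12 mm lying on the table. Bystander; origin at the centre of its underside
- glaze_brush: glaze brush 170 mm long lying on the table. Bystander; origin at the centre of its underside (middle of its length, roughly)
- bowl: white bowl 110 mm across, 45 mm high, on the table. Bystander; origin at the centre of its underside

How it is judged:
On the way, in this order (a step that is already met when the one before it is completed fails the run):
1. the lever has come across, past the middle, into the right-hand half of the gate and is not yet home in the third slot (value of joint lever_across above 0.12 rad and value of joint lever_fore below 0.22 rad).
2. the lever is forward, home in the third slot (value of joint lever_across above 0.22 rad and value of joint lever_fore above 0.27 rad), for 0.2 s.
At the end, for the whole second after the job is handed in: The lever rests home in the third slot: leaning right by more than 0.22 rad and forward by more than 0.27 rad (within about 6 mm of travel, at the ball, of the slot's end), ball down on its stem (within 2 mm) and at rest (all of step 2 and value of joint knob_lift below 0.002 m and linear speed of knob_lift below 0.02 m/s); the robot touches nothing.
It fails at once if the ball is pulled up by more than 4 mm (value of joint knob_lift above 0.004 m).
It fails at once if a pot, jar or tool is lifted or shifted by more than 20 mm (distance of any of cup, glaze_jar, test_pot, kiln_prop, wood_rib, glaze_brush, bowl from where it was at the start of the episode above 0.02 m).
It also fails if it takes over 48 s, if anything falls off the work surface, if the arm or the gripper's body presses on something with over 40 N, if the wrist force passes 120 N, or if a joint passes its speed limit or range.

### The arm

A 6-joint arm with a two-finger parallel gripper is mounted at the origin on the work surface. World frame = base frame: x ahead of the robot, y to its left, z up, the work surface at z = 0. Lengths are in m, angles in rad, forces in N, time in s.
With the tool pointing down it reaches from about 0.325 to 0.85 m from the base axis. Payload 15.5 kg.
Tool frame: the origin (TCP) lies on the mounting face of the last link; the fingertips stand 191 mm ahead of it and the grasp point (between the pads) lies 172 mm ahead of it; z points along the fingers, y is the direction in which the jaws open and shut (so a half turn about z gives the same grasp; the last joint's range is limited). The gripper opens to 91 mm and grips with 3 to 60 N. Pads are 32 mm wide; open, the fingers measure 118 mm over their backs; the gripper's body (76 mm by 178 mm) begins 60 mm behind the grasp point.
Start: joints at [1.171, 0.494, 1.345, -0, 1.302, -0.096], TCP at [0.187, 0.596, 0.405] pointing down, gripper open.
Joint ranges: [-2.91, 2.91], [-0.82, 2.16], [0.22, 2.67], [-1.22, 4.37], [0.12, 2.79], [-3.08, 3.08]. Speed limits (rad/s): [1.89, 1.89, 2.57, 3.01, 3.01, 3.01].

### API

Orientations are given as a rotation vector (axis times angle).
In Python, from workcell import state, eyes, robot gives the robot as it stands.
- The arm moves only by the shell command python3 -m crank 'ROWS' [FORCE]. ROWS is JSON, a list of rows, each a list of 3 entries, a list of its own where there are three numbers: the shift along the tool's x, y, z in units of 25 mm (1.0 is 25 mm), then the turn about the tool's z in units of 6 degrees (1.0 is 6 degrees), then the closure in counts, from 0 (fully open) to 255 (shut). A call has 1 to 12 rows; each row is the pose to reach, as a shift and turn from the pose commanded when the call began, along the tool's axes at that moment; what a row does not reach only later rows make up. A row lasts 1/10 s, in which the tool goes at most 50 mm and 8.59 degrees, less where a joint would pass 70% of its speed; a pose out of reach is approached as far as the arm can. A call with a gripper value outside its range is refused whole. The fingers move at their own pace and stop on an object; FORCE is the grip in N (left out, the last holds). Time passes only in rows, so rows that repeat a pose let the fingers close. It gives the time, the measured TCP pose, the force and the opening at its end, in the units of the state.
- state(): the state, without advancing time (a new reading comes with each control period).
- eyes.camera(name): name is "scene" or "top" or "wrist"; returns a dict with "image" (384x512x3 uint8, red, green, blue), "range_z" (384x512 float32, m along the optical axis (not along the pixel's ray), 0 where there is no reading), "vertical_fov" (degrees; the focal length in pixels is half the picture's height over the tangent of half this angle, whatever the lens; pixels are square), "cx", "cy" (the principal point, pixels), "R" (3x3) and "t" (3): a world point X has camera coordinates R X + t. Camera axes: x right, y down, z forward; pixel columns grow to the right and rows downward; lengths in m; the calibration is good to about 2 mm. A picture is of the moment at which its call begins.
- robot.hand_in(): hands the job in, once; it reports no verdict.
The state is a dict: "t": time; "joints": joint angles; "dq": joint speeds; "effort": joint torques, N m; "eef_pos": TCP position; "ee_rot": TCP orientation; "contact_force": force on the tool from outside, world axes, zero at the start; "moment": the same for the moment, N m; "opening": finger opening in m.
Only numpy, scipy, OpenCV 4.12 (cv2) and the standard library are available. Lean on these libraries where they do the work, as an engineer would, in place of code of your own. Each camera call takes 0.05 s, during which the arm holds its last target.

## Working session

There is one attempt and no reset: what is moved stays moved. The work goes in short steps, Python scripts to look and compute and a shell command to move; the robot and the scene stay as the last step left them, time stands still between calls to the robot, and variables do not carry over. Pictures are saved under pics/ and viewed, and the job is handed in when it is done.

```bash
ls; mkdir -p pics; python3 - <<'E'
from workcell import state, eyes, robot
import cv2,numpy as np,pickle
s=state();print(s)
d={}
for n in("scene","top","wrist"):
    c=eyes.camera(n);d[n]=c
    cv2.imwrite(f"pics/{n}0.png",c["image"][:,:,::-1])
    print(n,c["vertical_fov"],c["cx"],c["cy"],c["R"],c["t"])
pickle.dump(d,open("c0.pkl","wb"))
E
```

```text
pics
{'t': 0.0, 'joints': array([ 1.17147987e+00,  4.94138695e-01,  1.34610928e+00, -2.53181501e-05,
        1.30250323e+00, -9.55010925e-02]), 'dq': array([ 0.0013765 ,  0.00253795,  0.00190565,  0.00079995,  0.00080207,
       -0.00062317]), 'effort': array([ 5.77002138e-04, -8.78841877e+01, -3.81857443e+01,  7.08906655e-02,
        5.32852218e-02, -1.12854059e-04]), 'eef_pos': array([0.18692039, 0.59623869, 0.4041732 ]), 'ee_rot': array([-4.75348879e-01, -3.10515874e+00,  1.77368684e-03]), 'contact_force': array([-0.30672695,  0.22839053, -0.23815667]), 'moment': array([-0.05009226, -0.02432386, -0.00276969]), 'opening': 0.09136546553926117}
scene 44.97945404868268 248.59539073818289 198.2813893770697 [[ 6.71145569e-01  7.41325505e-01 -3.46879153e-04]
 [ 6.26092560e-01 -5.67071946e-01 -5.35198575e-01]
 [-3.96953059e-01  3.58978974e-01 -8.44726207e-01]] [-0.29395124 -0.25055584  1.47590032]
top 51.53250338720152 254.44305030257422 189.66893600107127 [[ 1.57342756e-02 -9.99876096e-01  4.75606316e-04]
 [-9.93208608e-01 -1.56841916e-02 -1.15285158e-01]
 [ 1.15278334e-01  1.34155216e-03 -9.93332324e-01]] [-0.03956239  0.46861348  1.12229492]
wrist 58.779804132819194 257.362995278102 188.26311951310916 [[ 0.29902772  0.95424153 -0.00235025]
 [ 0.92305752 -0.2886294   0.25427915]
 [ 0.24196537 -0.07820593 -0.96712801]] [-0.62426212 -0.02961321  0.39126848]
```

View pics/top0.png

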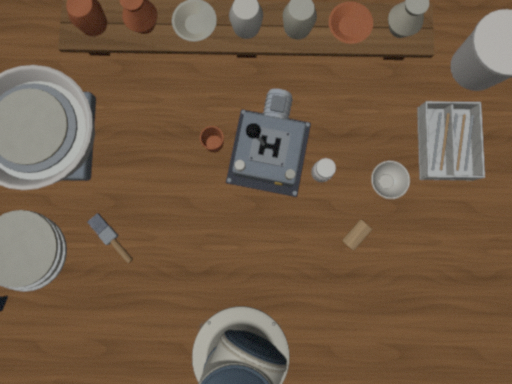

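View pics/scene0.png

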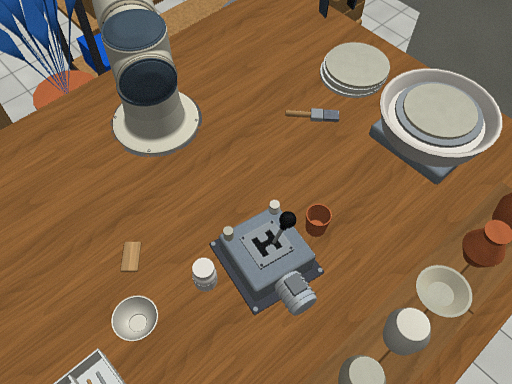

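The gearbox sits at about (269,150) in the top view, turned slightly clockwise, and the black ball is at (253,131), forward left. I'll measure it in enlarged crops.

```bash
cat > h.py <<'E'
import numpy as np,pickle,cv2
def f(c): return c["image"].shape[0]/2/np.tan(np.radians(c["vertical_fov"]/2))
def ray(c,u,v):
    d=np.array([(u-c["cx"])/f(c),(v-c["cy"])/f(c),1.]); R=np.array(c["R"]);return -R.T@c["t"],R.T@d
def atz(c,u,v,z):
    o,d=ray(c,u,v);return o+d*(z-o[2])/d[2]
def dep(c,u,v):
    o,d=ray(c,u,v);return o+d*c["range_z"][int(round(v)),int(round(u))]
def proj(c,X):
    p=np.array(c["R"])@X+c["t"];return p[:2]/p[2]*f(c)+[c["cx"],c["cy"]]
def tri(c1,p1,c2,p2):
    o1,d1=ray(c1,*p1);o2,d2=ray(c2,*p2)
    s=np.linalg.lstsq(np.c_[d1,-d2],o2-o1,rcond=None)[0]
    a=o1+d1*s[0];b=o2+d2*s[1];return (a+b)/2,np.linalg.norm(a-b)
E
python3 - <<'E'
from h import *
d=pickle.load(open("c0.pkl","rb"))
for n,(x,y,w,h) in dict(top=(215,80,130,130),scene=(185,190,150,130)).items():
    c=d[n];i=c["image"][y:y+h,x:x+w,::-1]
    cv2.imwrite(f"pics/{n}0c.png",cv2.resize(i,None,fx=4.5 if n=="top" else 4.5,fy=4.5,interpolation=cv2.INTER_CUBIC))
    sub=c["image"][y:y+h,x:x+w].max(2)<38
    k,l,st,ce=cv2.connectedComponentsWithStats(sub.astype(np.uint8))
    for j in range(1,k):
        if st[j,4]>15: print(n,st[j],ce[j]+[x,y],dep(c,*(ce[j]+[x,y])))
E
```

```text
top [ 32  44  13  14 146] [253.04794521 130.52739726] [ 0.59820131 -0.02657035  0.1977578 ]
top [ 44  56  21  20 145] [269.89655172 146.1862069 ] [ 0.58526751 -0.07334969  0.08273139]
scene [ 95  22  16  18 223] [286.93273543 220.0896861 ] [ 0.60892434 -0.03634558  0.18946285]
scene [ 67  40  22  26 195] [263.78974359 242.92307692] [ 0.57815075 -0.07603895  0.08193515]
scene [89 51  8  8 31] [277.41935484 244.67741935] [ 0.60360389 -0.05351118  0.07974532]
```

View pics/top0c.png

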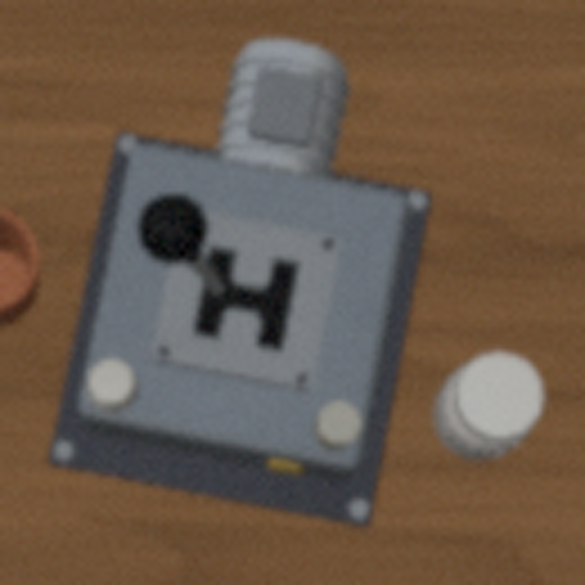

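View pics/scene0c.png

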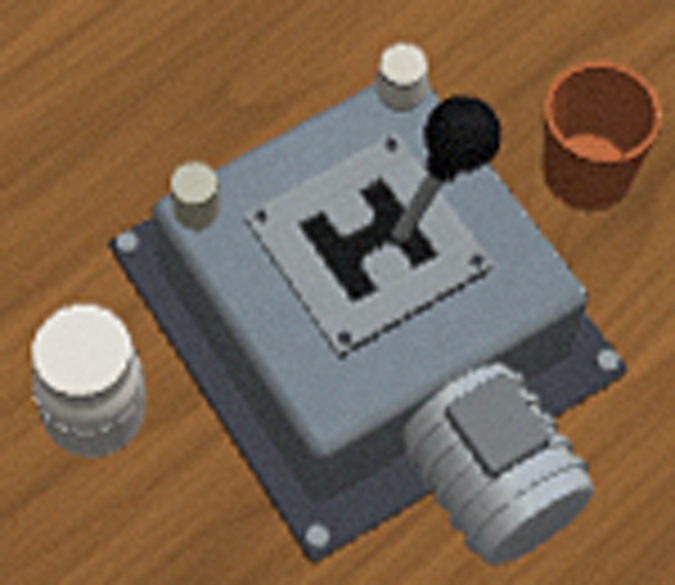

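```bash
python3 - <<'E'
from h import *
d=pickle.load(open("c0.pkl","rb"));c=d["top"];s=d["scene"]
T=lambda p:(p[0]/4.5+215-.4,p[1]/4.5+80-.4)
S=lambda p:(p[0]/4.5+185-.4,p[1]/4.5+190-.4)
fl=np.array([atz(c,*T(p),.012) for p in[(127,143),(419,200),(359,510),(64,451)]])
print("fl",fl,fl.mean(0)); 
for a,b in((1,0),(2,3)):
    e=fl[b]-fl[a];print("left dir yaw",np.arctan2(-e[0],e[1]),np.linalg.norm(e))
for a,b in((3,0),(2,1)):
    e=fl[b]-fl[a];print("x dir yaw",np.arctan2(e[1],e[0]),np.linalg.norm(e))
# plate screws: FR(327,243) NL(163,351) NR(300,380)
pl=np.array([atz(c,*T(p),.091) for p in[(327,243),(163,351),(300,380)]])
print("pl",pl,"centre",(pl[0]+pl[1])/2)
e=pl[0]-pl[2];print(np.arctan2(e[1],e[0]))
ps=np.array([atz(s,*S(p),.091) for p in[(345,338),(391,144),(262,216),(477,262)]]) # FR NL NR FL
print("scene pl",ps.mean(0)); e=ps[0]-ps[2];print(np.arctan2(e[1],e[0])); e=ps[3]-ps[1];print(np.arctan2(e[1],e[0]))
fs=np.array([atz(s,*S(p),.012) for p in[(127,242),(318,536),(608,360)]]) #NR FR FL
print("scene fl",fs,(fs[0]+fs[2])/2)
e=fs[1]-fs[0];print(np.arctan2(e[1],e[0]))
k,err=tri(c,(253.05,130.53),s,(286.93,220.09));print("ball",k,err)
C=.5*(fl.mean(0)+(pl[0]+pl[1])/2)
# small items
for n,p in dict(pot=(111,383),prop=(339,424)).items(): print(n,dep(c,*T(p)),atz(c,*T(p),.115))
print("jar",atz(c,*T((500,395)),.085))
E
```

```text
fl [[ 0.70651083  0.00637986  0.012     ]
 [ 0.67063838 -0.18804556  0.012     ]
 [ 0.46316507 -0.14910611  0.012     ]
 [ 0.49884744  0.04352628  0.012     ]] [ 0.58479043 -0.07181138  0.012     ]
left dir yaw -0.182453035216542 0.19770704703388783
left dir yaw -0.18315953721097392 0.1959093369557157
x dir yaw -0.17700599396020603 0.21095957198317714
x dir yaw -0.18552585822575637 0.21109584931235972
pl [[ 0.6197291  -0.12081685  0.091     ]
 [ 0.55049687 -0.02088938  0.091     ]
 [ 0.53382353 -0.10485963  0.091     ]] centre [ 0.58511299 -0.07085311  0.091     ]
-0.18365975970156737
scene pl [ 0.58525517 -0.07378423  0.091     ]
-0.18644152219311438
-0.1889200396427043
scene fl [[ 0.46403708 -0.15127952  0.012     ]
 [ 0.67034931 -0.18839519  0.012     ]
 [ 0.70526545  0.00357958  0.012     ]] [ 0.58465127 -0.07384997  0.012     ]
-0.1779965466374661
ball [ 0.60386984 -0.02763484  0.17318047] 0.0030744725718027605
pot [0.525444   0.00945302 0.11716019] [0.52583173 0.00954168 0.115     ]
prop [ 0.50295619 -0.12655881  0.11670165] [ 0.50322511 -0.12670897  0.115     ]
jar [ 0.52752665 -0.2280441   0.085     ]
```

Gearbox centre is (0.585, -0.0725) with yaw -0.183. In its frame the ball is at about x=+10 mm, y=+47 mm, z=175 mm, which fits the sizes given. The plan is three pushes with closed fingers, tips at z≈0.152: back about 10 mm to the crossbar, then right, then forward.

```bash
cat >> h.py <<'E'
from scipy.spatial.transform import Rotation as Ro
G=np.array([.585,-.0725,0]);YAW=-.183
A=np.array([[np.cos(YAW),-np.sin(YAW),0],[np.sin(YAW),np.cos(YAW),0],[0,0,1]])
def w2g(p): return A.T@(np.asarray(p)-G)
def g2w(p): return A@np.asarray(p)+G
def plan(gx,gy,ztip,s):
    """units needed to bring the tip axis to gearbox-frame point"""
    R=Ro.from_rotvec(s["ee_rot"]).as_matrix()
    tip=s["eef_pos"]+R[:,2]*.191
    tgt=g2w([gx,gy,ztip]); return R.T@(tgt-tip)/.025
def where(s):
    R=Ro.from_rotvec(s["ee_rot"]).as_matrix()
    x=A.T@R
    print("tip g mm",np.round(w2g(s["eef_pos"]+R[:,2]*.191)*1e3,1),"toolx in g deg",np.degrees(np.arctan2(x[1,0],x[0,0])).round(1),"tooly",np.degrees(np.arctan2(x[1,1],x[0,1])).round(1),"F g",np.round(A.T@s["contact_force"],1),"t",round(s["t"],2),"q",np.round(s["joints"],2),"open",round(s["opening"],4))
E
python3 - <<'E'
from h import *
from workcell import state
s=state();where(s);print(Ro.from_rotvec(s["ee_rot"]).as_matrix().round(3))
print(plan(.06,.047,.215,s),plan(.06,.1,.215,s))
E
```

```text
tip g mm [-513.2  585.   213.3] toolx in g deg 173.1 tooly 83.1 F g [-0.6 -0.5  0.2] t 0.15 q [ 1.17  0.49  1.35  0.    1.3  -0.1 ] open 0.0912
[[-0.954  0.299 -0.   ]
 [ 0.299  0.954 -0.001]
 [ 0.    -0.001 -1.   ]]
[-25.35365598 -18.60003987  -0.05393224] [-25.09815497 -16.49549346  -0.05583063]
```

```bash
python3 -m crank '[[[-25.75,-18.55,0],-1.15,255],[[-25.75,-18.55,0],-1.15,255],[[-25.75,-18.55,0],-1.15,255],[[-25.75,-18.55,0],-1.15,255],[[-25.75,-18.55,0],-1.15,255],[[-25.75,-18.55,0],-1.15,255],[[-25.75,-18.55,0],-1.15,255],[[-25.75,-18.55,0],-1.15,255],[[-25.75,-18.55,0],-1.15,255],[[-25.75,-18.55,0],-1.15,255],[[-25.75,-18.55,0],-1.15,255],[[-25.75,-18.55,0],-1.15,255]]' 30
python3 - <<'E'
from h import *
from workcell import state
s=state();where(s);print(plan(.07,.047,.215,s))
E
```

```text
t: 1.35
eef_pos: [0.5475, 0.1141, 0.4047]
ee_rot: [-0.288, -3.128, -0.0]
contact_force: [1.3, 1.4, 0.3]
opening: 0.0005
tip g mm [-70.9 176.7 213.7] toolx in g deg 180.0 tooly 90.0 F g [1.1 1.7 0.3] t 1.35 q [ 0.1   0.4   1.51  0.    1.23 -1.29] open 0.0005
[-5.63923985 -5.18443994 -0.05432149]
```

```bash
python3 -m crank '[[[-5.6,-5.2,0],0,255],[[-5.6,-5.2,0],0,255],[[-5.6,-5.2,0],0,255],[[-5.6,-5.2,0],0,255],[[-5.6,-5.2,0],0,255],[[-5.6,-5.2,0],0,255],[[-5.6,-5.2,0],0,255]]'
python3 - <<'E'
from h import *
from workcell import state,eyes
s=state();where(s);print(plan(.065,.047,.152,s))
c=eyes.camera("wrist");cv2.imwrite("pics/w1.png",c["image"][:,:,::-1])
c=eyes.camera("scene");cv2.imwrite("pics/s1.png",cv2.resize(c["image"][150:330,150:390,::-1],None,fx=3,fy=3))
E
```

```text
t: 2.05
eef_pos: [0.6601, -0.0366, 0.4045]
ee_rot: [-0.287, -3.128, -0.0]
contact_force: [-0.9, 0.3, -0.4]
opening: 0.0008
tip g mm [ 67.1  49.  213.5] toolx in g deg -180.0 tooly 90.0 F g [-0.9  0.2 -0.4] t 2.05 q [-0.15  0.55  1.25  0.    1.35 -1.53] open 0.0008
[ 0.08246608 -0.08102624  2.46062077]
```

View pics/w1.png

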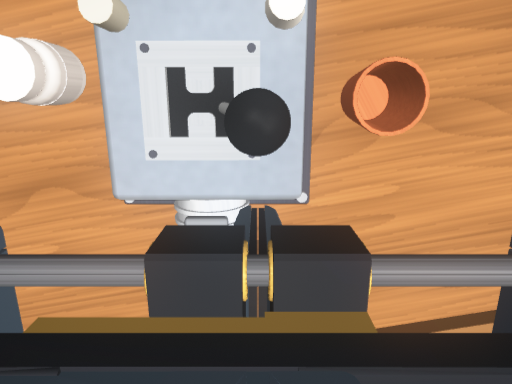

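View pics/s1.png

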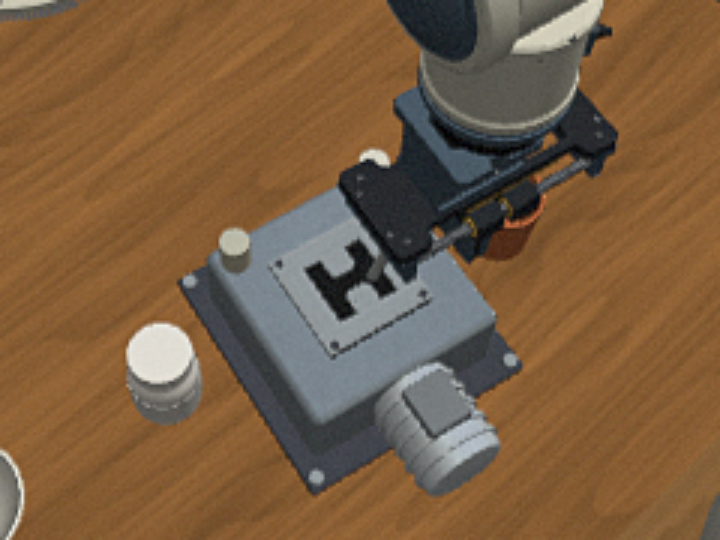

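The wrist view shows the ball at (257,122), with the closed fingers hanging forward of it and clear. Now I'll descend.

```bash
python3 -m crank '[[[0,0,1.2],0,255],[[0,-0.05,2.4],0,255],[[0,-0.05,2.4],0,255],[[0,-0.05,2.4],0,255]]'
python3 - <<'E'
from h import *
from workcell import state,eyes
s=state();where(s);print(plan(.036,.047,.152,s))
c=eyes.camera("wrist");cv2.imwrite("pics/w2.png",c["image"][:,:,::-1]);c["s"]=s
pickle.dump(c,open("w2.pkl","wb"))
m=(c["image"][60:230,180:330].max(2)<45).astype(np.uint8)
k,l,st,ce=cv2.connectedComponentsWithStats(m)
for j in range(1,k):
    if st[j,4]>200:print(st[j],ce[j]+[180,60])
E
```

```text
t: 2.55
eef_pos: [0.6602, -0.0379, 0.3454]
ee_rot: [-0.286, -3.128, -0.0]
contact_force: [-0.6, -0.4, 0.9]
opening: 0.0002
tip g mm [ 67.6  47.8 154.4] toolx in g deg -180.0 tooly 90.0 F g [-0.5 -0.5  0.9] t 2.55 q [-0.15  0.6   1.32  0.    1.22 -1.54] open 0.0002
[ 1.26385599 -0.02962351  0.09572455]
```

View pics/w2.png

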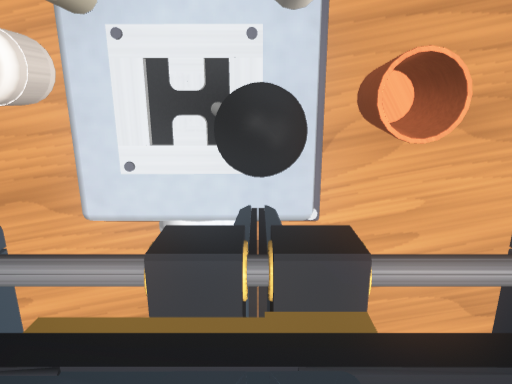

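```bash
python3 - <<'E'
from h import *
c=pickle.load(open("w2.pkl","rb"))
print("ball",w2g(atz(c,261,129.5,.175)), "radius px->z", f(c)*.02/46.5)
print((np.array(c["R"])@g2w([.01,.047,.175])+c["t"])[2])
for p in[(117,33),(252,33),(130,166)]:print("screw",w2g(atz(c,*p,.091)))
for p in[(145,58),(230,58),(150,145)]:print("H corner",w2g(atz(c,*p,.09)))
E
```

```text
ball [0.00976066 0.04936213 0.175     ] radius px->z 0.14661744811679758
0.14909082555731082
screw [-0.0436611  -0.04163729  0.091     ]
screw [-0.04368486  0.04423027  0.091     ]
screw [ 0.04232278 -0.04147964  0.091     ]
H corner [-0.02883449 -0.0253753   0.09      ]
H corner [-0.0288542   0.02986877  0.09      ]
H corner [ 0.02773498 -0.02662032  0.09      ]
```

The gate screws and H corners in the wrist view agree with my frame to about 1 mm, and the ball is at x≈10 mm. Next I'll push it back gently.

```bash
python3 -m crank '[[[0.4,0,0],0,255],[[0.8,0,0],0,255],[[0.95,0,0],0,255],[[1.1,0,0],0,255],[[1.15,0,0],0,255],[[1.15,0,0],0,255]]'
cat > look.py <<'E'
import sys
from h import *
from workcell import state,eyes
s=state();where(s)
c=eyes.camera("wrist");cv2.imwrite(f"pics/{sys.argv[1]}.png",c["image"][:,:,::-1])
pickle.dump(c,open("w.pkl","wb"))
E
python3 look.py w3
```

```text
t: 3.2
eef_pos: [0.6321, -0.0332, 0.345]
ee_rot: [0.288, 3.128, -0.0]
contact_force: [2.5, -0.6, 0.8]
opening: 0.0002
tip g mm [ 39.2  47.2 154. ] toolx in g deg 180.0 tooly 90.0 F g [ 2.5 -0.1  0.8] t 3.2 q [-0.15  0.56  1.39  0.    1.18 -1.53] open 0.0002
```

View pics/w3.png

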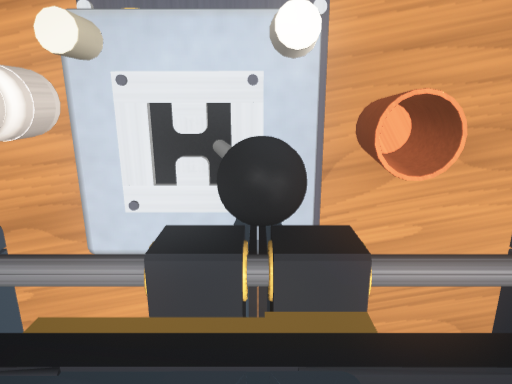

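```bash
python3 - <<'E'
from h import *
c=pickle.load(open("w.pkl","rb"))
print("ball",w2g(atz(c,262,181,.176)))
for p in[(122,80),(253,80),(134,205)]:print("screw",w2g(atz(c,*p,.091)))
E
```

```text
ball [0.00417964 0.04932142 0.176     ]
screw [-0.04347588 -0.04163896  0.091     ]
screw [-0.04344679  0.04428199  0.091     ]
screw [ 0.04241551 -0.04170943  0.091     ]
```

```bash
python3 -m crank '[[[0.1,0,0],0,255],[[0.2,0,0],0,255],[[0.2,0,0],0,255]]'
python3 look.py w4
```

```text
t: 3.55
eef_pos: [0.6268, -0.0323, 0.3446]
ee_rot: [-0.288, -3.128, -0.0]
contact_force: [2.2, 0.2, 1.1]
opening: 0.0004
tip g mm [ 33.7  47.2 153.6] toolx in g deg 180.0 tooly 90.0 F g [2.2 0.6 1.1] t 3.55 q [-0.15  0.56  1.41  0.    1.18 -1.53] open 0.0004
```

View pics/w4.png

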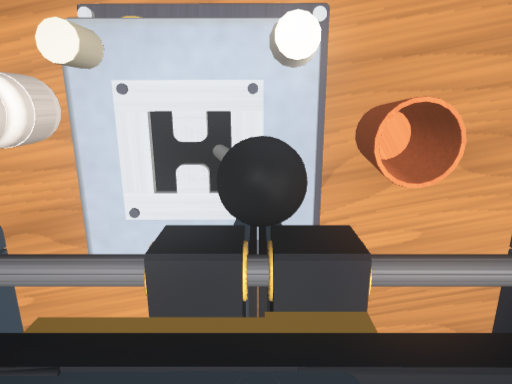

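The ball is now about -1 mm from the crossbar line, and the stem at (220,153) lines up with the crossbar. I'll go round to its left side.

```bash
python3 -m crank '[[[-0.8,0,0],0,255],[[-0.8,0.5,0],0,255],[[-0.8,1.5,0],0,255],[[-0.5,2.2,0],0,255],[[0.5,2.2,0],0,255],[[1.38,2.2,0],0,255],[[1.38,2.2,0],0,255],[[1.38,2.2,0],0,255]]'
python3 look.py w5
```

```text
t: 4.4
eef_pos: [0.6028, 0.0286, 0.3449]
ee_rot: [-0.287, -3.128, 0.0]
contact_force: [0.3, -0.6, -0.2]
opening: 0.0005
tip g mm [ -0.9 102.6 153.9] toolx in g deg -180.0 tooly 90.0 F g [ 0.4 -0.6 -0.2] t 4.4 q [-0.05  0.53  1.47 -0.    1.14 -1.44] open 0.0005
```

View pics/w5.png

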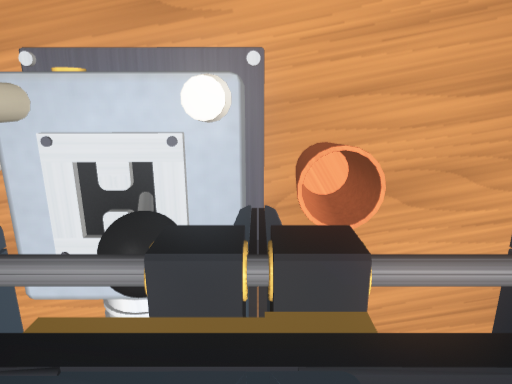

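```bash
python3 -m crank '[[[0,-0.4,0],0,255],[[0,-0.8,0],0,255],[[0,-1.1,0],0,255],[[0,-1.4,0],0,255],[[0,-1.7,0],0,255],[[0,-2,0],0,255],[[0,-2.3,0],0,255],[[0,-2.5,0],0,255],[[0,-2.5,0],0,255]]'
python3 look.py w6
```

```text
t: 5.35
eef_pos: [0.5917, -0.0341, 0.3446]
ee_rot: [-0.289, -3.128, 0.0]
contact_force: [0.4, 1.4, 0.6]
opening: 0.0005
tip g mm [ -0.5  38.9 153.6] toolx in g deg 179.9 tooly 89.9 F g [0.2 1.4 0.6] t 5.35 q [-0.16  0.51  1.5  -0.    1.13 -1.54] open 0.0005
```

View pics/w6.png

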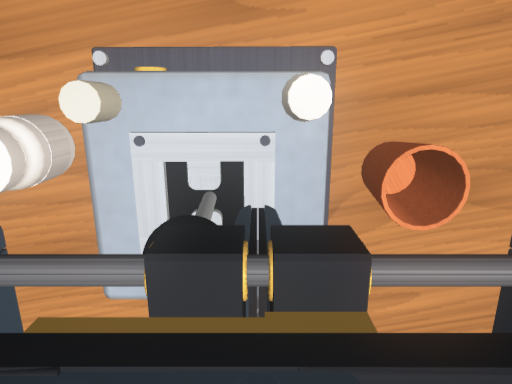

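```bash
python3 -m crank '[[[0,-0.3,0],0,255],[[0,-0.6,0],0,255],[[0,-0.9,0],0,255],[[0,-1.2,0],0,255],[[0,-1.5,0],0,255],[[0,-1.75,0],0,255],[[0,-1.95,0],0,255],[[0,-1.95,0],0,255]]'
python3 look.py w7
python3 - <<'E'
from workcell import eyes
import cv2
c=eyes.camera("scene");cv2.imwrite("pics/s7.png",cv2.resize(c["image"][150:330,150:390,::-1],None,fx=3,fy=3))
E
```

```text
t: 6.2
eef_pos: [0.5828, -0.082, 0.3446]
ee_rot: [-0.289, -3.128, 0.0]
contact_force: [-0.0, 1.5, -0.3]
opening: -0.0002
tip g mm [ -0.5  -9.8 153.6] toolx in g deg 179.9 tooly 89.9 F g [-0.3  1.5 -0.3] t 6.2 q [-0.24  0.51  1.51 -0.    1.13 -1.63] open -0.0002
```

View pics/w7.png

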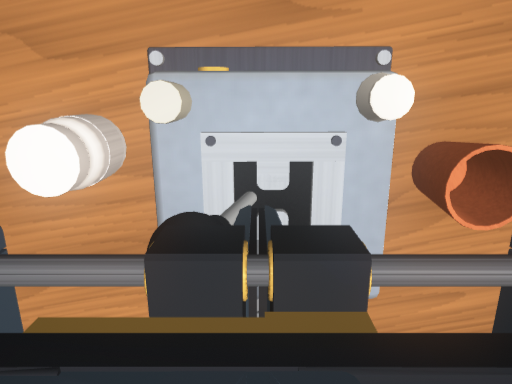

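View pics/s7.png

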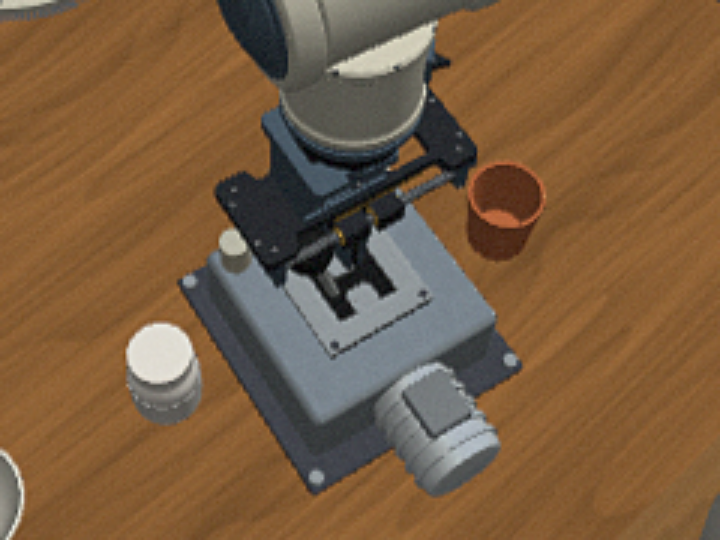

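```bash
python3 -m crank '[[[0,-0.06,0],0,255],[[0,-0.12,0],0,255],[[0,-0.12,0],0,255]]'
python3 look.py w8
```

```text
t: 6.6
eef_pos: [0.5824, -0.0843, 0.3447]
ee_rot: [-0.287, -3.128, -0.0]
contact_force: [0.4, 1.3, -0.8]
opening: 0.0006
tip g mm [ -0.4 -12.  153.7] toolx in g deg 180.0 tooly 90.0 F g [ 0.2  1.4 -0.8] t 6.6 q [-0.25  0.51  1.51  0.    1.13 -1.63] open 0.0006
```

```bash
python3 -m crank '[[[0,0.5,0],0,255],[[0.8,0.5,0],0,255],[[2.0,0.5,0],0,255],[[2.5,0,0],0,255],[[2.5,-0.8,0],0,255],[[2.5,-1.35,0],0,255],[[2.5,-1.35,0],0,255],[[2.5,-1.35,0],0,255]]'
python3 look.py w9
python3 - <<'E'
from workcell import eyes
import cv2
for n,(x,y) in dict(scene=(150,150),top=(190,60)).items():
    c=eyes.camera(n);cv2.imwrite(f"pics/{n}9.png",cv2.resize(c["image"][y:y+160,x:x+200,::-1],None,fx=3.5,fy=3.5,interpolation=cv2.INTER_CUBIC))
E
```

```text
t: 7.45
eef_pos: [0.5151, -0.106, 0.3447]
ee_rot: [0.289, 3.128, 0.0]
contact_force: [0.3, -0.4, -0.4]
opening: 0.0008
tip g mm [-62.6 -45.6 153.7] toolx in g deg 179.9 tooly 89.9 F g [ 0.4 -0.4 -0.4] t 7.45 q [-0.32  0.43  1.66  0.    1.05 -1.7 ] open 0.0008
```

View pics/scene9.png

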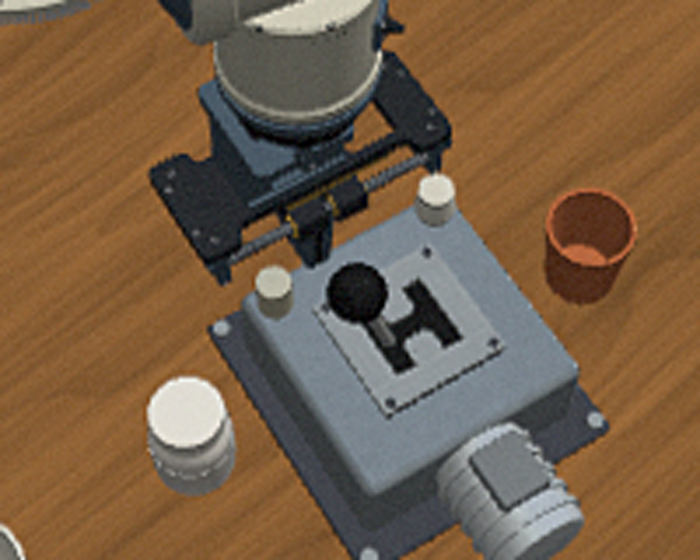

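View pics/top9.png

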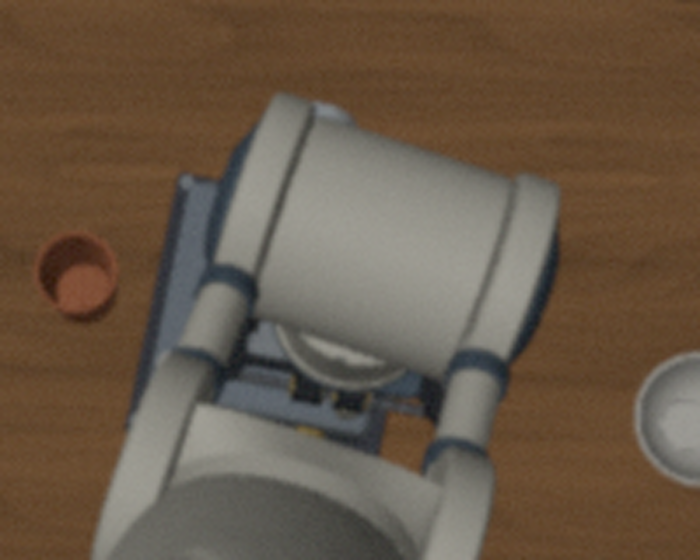

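The scene view shows the ball at crop (357,292), in the right leg level with the crossbar, with the fingers behind it and pot, prop and jar untouched. Next comes the forward push.

```bash
python3 - <<'E'
from workcell import eyes
from h import *
c=eyes.camera("scene");print("ball",w2g(atz(c,357/3.5+150-.35,292/3.5+150-.35,.178)))
E
python3 -m crank '[[[-0.5,0,0],0,255],[[-1.0,0,0],0,255],[[-1.35,0,0],0,255],[[-1.7,0,0],0,255],[[-2.05,0,0],0,255],[[-2.4,0,0],0,255],[[-2.7,0,0],0,255],[[-2.7,0,0],0,255]]'
python3 look.py w10
```

```text
ball [-0.00208925 -0.04324853  0.178     ]
t: 8.45
eef_pos: [0.582, -0.1186, 0.3446]
ee_rot: [0.288, 3.128, -0.0]
contact_force: [-1.3, 0.4, 0.3]
opening: 0.0004
tip g mm [  5.6 -45.9 153.6] toolx in g deg 180.0 tooly 90.0 F g [-1.3  0.1  0.3] t 8.45 q [-0.3   0.51  1.5  -0.    1.13 -1.69] open 0.0004
```

View pics/w10.png

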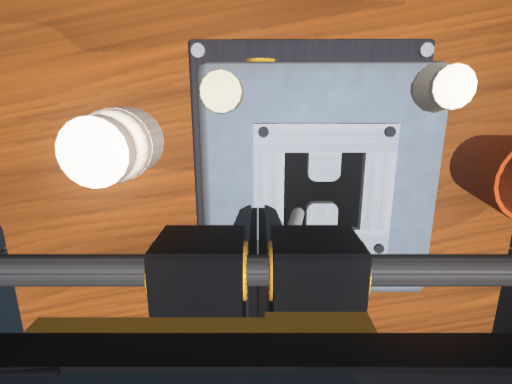

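```bash
python3 -m crank '[[[-0.1,0,0],0,255],[[-0.2,0,0],0,255],[[-0.3,0,0],0,255],[[-0.36,0,0],0,255],[[-0.36,0,0],0,255]]'
python3 -m crank '[[[-0.06,0,0],0,255],[[-0.1,0,0],0,255],[[-0.1,0,0],0,255]]'
python3 look.py w11
```

```text
t: 9.0
eef_pos: [0.5899, -0.12, 0.3446]
ee_rot: [-0.288, -3.128, -0.0]
contact_force: [-1.9, 0.9, -2.1]
opening: 0.0004
t: 9.3
eef_pos: [0.5917, -0.1203, 0.3443]
ee_rot: [-0.287, -3.126, -0.001]
contact_force: [-9.5, 2.4, -0.0]
opening: 0.0005
tip g mm [ 14.7 -45.7 153.3] toolx in g deg 180.0 tooly 90.0 F g [-9.8  0.7 -0. ] t 9.3 q [-0.3   0.53  1.47 -0.    1.15 -1.69] open 0.0005
```

Force rose to about 10 N with the ball at x≈50 mm, which is the hard stop. Backing off now.

```bash
python3 -m crank '[[[0.1,0,0],0,255],[[0.6,0,0],0,255],[[1.5,0,0],0,255],[[3,0,0],0,255],[[4,0,-2],0,255],[[6,0,-3],0,255],[[7,0,-3],0,255],[[7,0,-3],0,255],[[7,0,-3],0,255],[[7,0,-3],0,255]]'
python3 look.py w12
python3 - <<'E'
from workcell import eyes
import cv2,pickle
d={}
for n in("scene","top"):
    d[n]=c=eyes.camera(n)
    cv2.imwrite(f"pics/{n}12f.png",c["image"][:,:,::-1])
c=d["scene"];cv2.imwrite("pics/scene12.png",cv2.resize(c["image"][150:310,150:350,::-1],None,fx=3.5,fy=3.5,interpolation=cv2.INTER_CUBIC))
pickle.dump(d,open("c12.pkl","wb"))
E
```

```text
t: 10.35
eef_pos: [0.4213, -0.0889, 0.4198]
ee_rot: [0.288, 3.127, -0.0]
contact_force: [0.4, 0.4, -0.2]
opening: 0.0005
tip g mm [-157.7  -45.9  228.8] toolx in g deg 180.0 tooly 90.0 F g [ 0.3  0.5 -0.2] t 10.35 q [-0.35  0.2   1.77  0.    1.16 -1.73] open 0.0005
```

View pics/scene12.png

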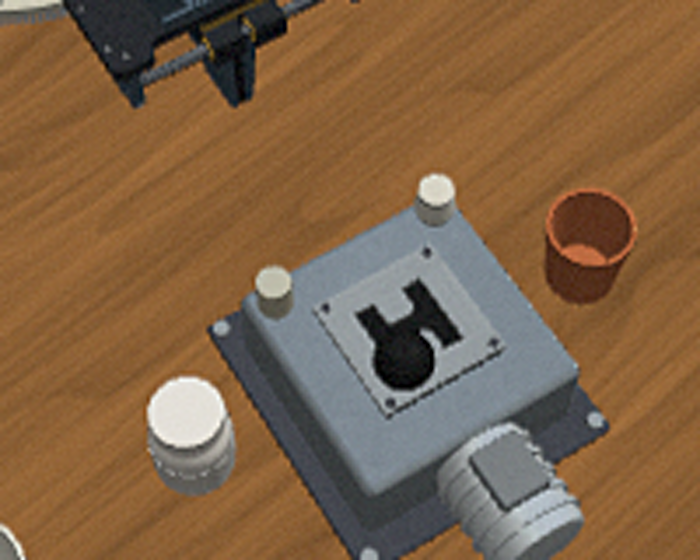

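View pics/w12.png

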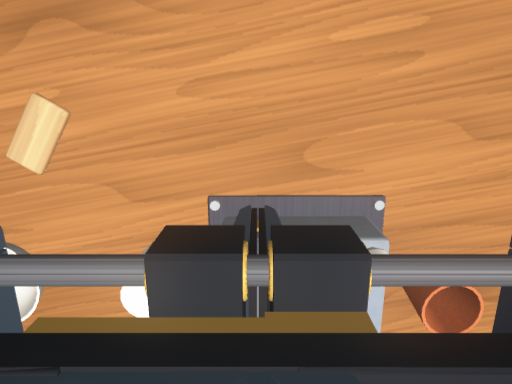

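View pics/top12f.png

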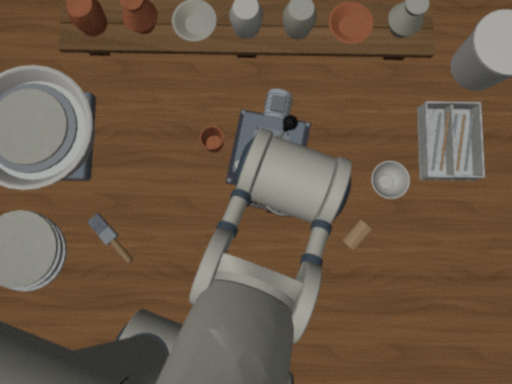

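```bash
python3 - <<'E'
from h import *
d=pickle.load(open("c12.pkl","rb"));c=d["scene"];t=d["top"]
p=(404/3.5+150-.35,358/3.5+150-.35)
print(w2g(atz(c,*p,.170)))
m=(t["image"][110:135,278:302].max(2)<38).astype(np.uint8);k,l,st,ce=cv2.connectedComponentsWithStats(m)
for j in range(1,k):
    if st[j,4]>40:
        q=ce[j]+[278,110];print(st[j],w2g(atz(t,*q,.170)));X,e=tri(c,p,t,q);print(w2g(X),e)
E
```

```text
[ 0.05068597 -0.04056847  0.17      ]
[  6   6  13  15 156] [ 0.05099429 -0.03889668  0.17      ]
[ 0.05078944 -0.03965268  0.1694715 ] 0.0016401097059270968
```

```bash
python3 - <<'E'
from workcell import robot
print(robot.hand_in())
E
```

```text
the job is handed in; nothing more can be done
None
```

The lever is in the third slot and the job is handed in, at about 10.5 s of the 48 s allowed. With the fingers closed, I pushed the ball back about 10 mm to line up with the crossbar. Then I pushed it across to the right leg and forward until it hit the stop, where the force rose from about 2 N to 10 N. I then backed off and raised the arm clear.

**Lever position:** two cameras put the ball at x = +51 mm, y = -40 mm and z = 169.5 mm in the gearbox frame, agreeing to 1.6 mm. That is a lean of about 0.33 rad forward and 0.27 rad right, past the 0.27 and 0.22 limits.

**Disagreement:** y = -40 mm is short of the nominal -47 mm and slightly beyond the stated play. It still clears the limit, which is at about -33 mm.

**Lockout:** the ball's height fits it being down on its stem, though at about 2 mm accuracy. Every push was level, and vertical force stayed near 2 N or less in each reading.

**Surroundings:** the pots, jar and tools look unmoved in the last pictures; I didn't measure them again. The force reading after backing off was near zero, so the robot touches nothing.

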